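Push the slide carrier past the spring stop onto the light window

TASK

The blue slide carrier waits on the viewing rail in front of a spring stop. With the fingertips, press the yellow stop bar fully down behind the carrier and, keeping it held down, push the carrier over the stop and all the way home against the rail's end wall, then let go so that the stop springs up behind it. Only press and push: do not lift or tip the carrier, and leave the vials, eraser and dropper bottle around the rail where they are.

Things in the scene. Friction and masses are not known exactly. Their poses are not given: they have to be found in the camera images.
- dock: Grey viewing rail, fixed, 250 mm (its x) x 132 mm; origin: centre of its underside on the table; its +x is the way to push. Two aluminium runners (top z 30 mm, y 38 to 58 mm on either side) bear the carrier; side walls (y 58 to 66 mm) rise to z 40 mm. The trough between the runners is 76 mm wide and holds the yellow bar. Its -x end is open.
- end_wall (a point): Face of the rubber bumper on the end wall at the rail's +x end: rail x 113 mm, on the centre line, at runner height (z 30 mm); the wall rises to z 46 mm. The carrier is home with its front edge here (its origin at rail x 78 mm). A white light window lies between the runners just before it.
- carrier: Blue slide carrier, loose, 0.4 to 0.6 kg, 70 mm long (its x, along the rail) x 112 wide x 12 thick, two glass slides on top. Its flat rear (-x) edge has a raised rim 60 mm wide, to 20 mm above the underside. Origin: centre of its underside, on the runners 30 mm above the table; axes parallel to the rail's. Starts 3 to 18 mm short of the stop's posts.
- stop (a joint): Yellow spring stop: 0 = up, grows as it is pressed straight down, 0.014 m = bottomed. One rigid part: press bar with posts. Held 8 mm or more down, the carrier can pass over the posts. A fingertip pressing the bar can slide along it, pushing the carrier's rear face, and pass between the posts. Spring 1.3 N at the top, 2.7 N at the bottom; it comes up when let go and nothing is above it.
- press_pad (a point): Point on top of the press bar behind the carrier, on the rail's centre line at rail x -90 mm; three black ribs lie round it. The flat bar is 54 mm wide and runs from rail x -118 to +40 mm, beneath the carrier; its top is at z 28 mm when up.
- posts (a point): Midway between the stop's two posts, at their top (z 37 mm when up, 7 mm above the runners), rail x 35 mm. The posts are 10 mm long (rail x 30 to 40 mm), at y 27 to 36 mm on either side, so 54 mm apart. Moves down with the bar.
- vial_0: Glass vial with pale cap, 25 mm across, 57 tall, loose bystander beside the rail; origin at the centre of its underside.
- vial_1: Second such vial, 25 mm across, 57 tall, loose bystander; origin at the centre of its underside.
- eraser: White eraser in a blue sleeve, 20 x 42 x 13 mm, loose bystander; origin at the centre of its underside.
- dropper_iodine: Brown dropper bottle with red rubber bulb, 29 mm across, 96 tall, loose bystander; origin at the centre of its underside.

How it is judged:
By the outcome, as a careful person would: the job done as asked, in the order asked, and still so for the second after the job is handed in, with the robot touching nothing.
It also fails if it takes over 42 s, if anything falls off the work surface, if the arm or the gripper's body presses on something with over 40 N, if the wrist force passes 120 N, or if a joint passes its speed limit or range.

ROBOT

A 6-joint arm with a two-finger parallel gripper is mounted at the origin on a cart in front of the work surface, level with it; the furniture and walls round the work are solid. World frame = base frame: x ahead of the robot, y to its left, z up, the work surface at z = 0. Lengths are in mm, angles in rad, forces in N, time in s.
With the tool pointing down it reaches from about 350 to 875 mm from the base axis. Payload 4.2 kg.
Tool frame: the origin (TCP) lies between the finger pads; the fingertips stand 17 mm ahead of it and the grasp point (between the pads) lies 2 mm behind it; z points along the fingers, y is the line along which they close (so a half turn about z gives the same grasp; the last joint's range is limited). The gripper opens to 85 mm and grips with 20 to 120 N. Pads are 22 mm wide; open, the fingers measure 114 mm over their backs; the gripper's body (76 mm by 85 mm) begins 54 mm behind the grasp point. The pads swing forward as they close: fully open they stand 13 mm farther back than shut.
Start: joints at [1.496, 0.385, 0.008, 0, -1.194, -0.259], TCP at [204.74, 590.492, 248.312] pointing down, gripper open.
Joint ranges: [-3.14, 3.14], [-1.21, 2.06], [-1.07, 1.41], [-3.16, 2.05], [-2.99, -0.16], [-3.1, 3.1]. Speed limits (rad/s): [2.79, 2.79, 3.14, 3.14, 3.14, 3.14].

INTERFACE

Orientations are given as a unit quaternion [x, y, z, w].
In Python, from bench import arm gives the robot as it stands.
- The arm moves only by the tool nudge_tcp, called as a command line: name --pt "numbers of a row" for each row, then --argument value for the rest. Schema: {"type":"object","properties":{"plan":{"type":"array","items":{"type":"array","items":{"type":"number"},"minItems":6,"maxItems":6},"minItems":1,"maxItems":10},"jaw":{"type":"number"},"only":{"type":"string"},"quiet":{"type":"boolean"},"lines":{"type":"string"}},"required":["plan"],"additionalProperties":false}. plan is a list of rows, 1 to 10 of them, each of 6 numbers: dx, dy, dz in parts of the range, where 1.0 means 750 mm, then a rotation vector rx, ry, rz in fractions of the full range, 1 being pi/2 rad; each row is the pose to reach, as a shift and turn from the pose commanded when the call began, along the tool's axes at that moment; what a row does not reach only later rows make up. A row lasts 1/10 s, in which the tool goes at most 50 mm and 0.15 rad, less where a joint would pass 70% of its speed; a pose out of reach is approached as far as the arm can. jaw is the finger opening in mm, set as the call begins (left out keeps the last). The fingers move at their own pace and stop on an object; the grip force is fixed at half the most. Time passes only in rows, so rows that do not move let the fingers close. The tool returns the time, the measured TCP pose, the force, the opening and the grip force at its end. only (a regular expression) keeps the lines of the reply that match it, lines (a string "A,B") keeps lines A to B, and quiet returns only ok. Input that does not fit is refused with a message, and nothing moves.
- arm.read_state(): the state, without advancing time (a new reading comes with each control period).
- arm.get_image(name): name is "scene" or "top" or "wrist"; returns the picture (480x640x3 uint8, blue, green, red); there is no depth.
- arm.get_calibration(name): a dict with "K" (3x3 intrinsics, pixels), "rvec" (rotation vector, rad) and "tvec" (3), from world to camera coordinates, as OpenCV has them. Camera axes: x right, y down, z forward; pixel columns grow to the right and rows downward; lengths in mm; the calibration is good to about 2 mm. A picture is of the moment at which its call begins: read the wrist's pose just before it. get_calibration takes no time and is no camera call; for the wrist camera it gives the pose at the moment of the call.
- arm.job_done(): hands the job in; it is judged then, once.
The state is a dict: "clock": time; "joints": joint angles; "joint_vel": joint speeds; "joint_efforts": joint torques, N m; "position": TCP position; "ee_rot": TCP orientation; "contact_force": force on the tool from outside, world axes, zero at the start; "wrist_torque": the same for the moment, N m; "gripper_width": finger opening in mm; "grasp_force": force on a finger pad.
Only numpy, scipy, OpenCV 4.12 (cv2) and the standard library are available. Lean on these libraries where they do the work, as an engineer would, in place of code of your own. Each camera call takes 0.05 s, during which the arm holds its last target. There are 200 camera calls.

## Working session

There is one attempt and no reset: what is moved stays moved. The work goes in short steps, Python scripts to look and compute and a tool call to move; the robot and the scene stay as the last step left them, time stands still between calls to the robot, and variables do not carry over. Pictures are saved under pics/ and viewed, at most 10 in all, crops included, and the job is handed in when it is done.

```bash
ls; mkdir -p pics; python3 - <<'E'
from bench import arm
import cv2
s=arm.read_state();print({k:s[k] for k in('clock','position','ee_rot','contact_force','gripper_width')})
for n in("scene","top"):
    cv2.imwrite(f"pics/{n}0.png",arm.get_image(n))
    print(n,arm.get_calibration(n))
E
```

```text
bench.py
pics
{'clock': 0.0, 'position': array([204.57024709, 589.9901514 , 247.21652722]), 'ee_rot': array([ 9.86089199e-01, -1.66213414e-01, -1.25129677e-04,  1.08494414e-03]), 'contact_force': array([-0.09173116, -0.56513304, -0.6902702 ]), 'gripper_width': 85.41517310252402}
scene {'K': array([[620.03219386,   0.        , 318.14584684],
       [  0.        , 620.03219386, 231.83750457],
       [  0.        ,   0.        ,   1.        ]]), 'rvec': array([ 1.30833211, -2.32031127,  0.88351998]), 'tvec': array([ 79.10973542, 500.49011774, 873.77614714])}
top {'K': array([[526.75397591,   0.        , 313.32014723],
       [  0.        , 526.75397591, 238.26492546],
       [  0.        ,   0.        ,   1.        ]]), 'rvec': array([ 2.14098671, -2.14035692,  0.16123842]), 'tvec': array([-205.82840283,  562.4010377 ,  949.84209134])}
```

View pics/top0.png

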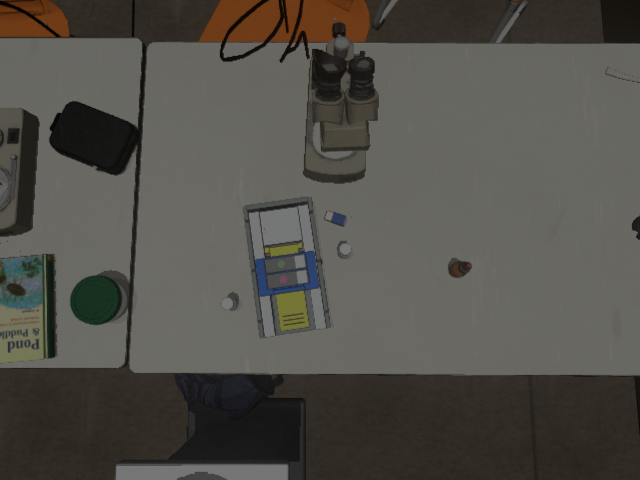

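View pics/scene0.png

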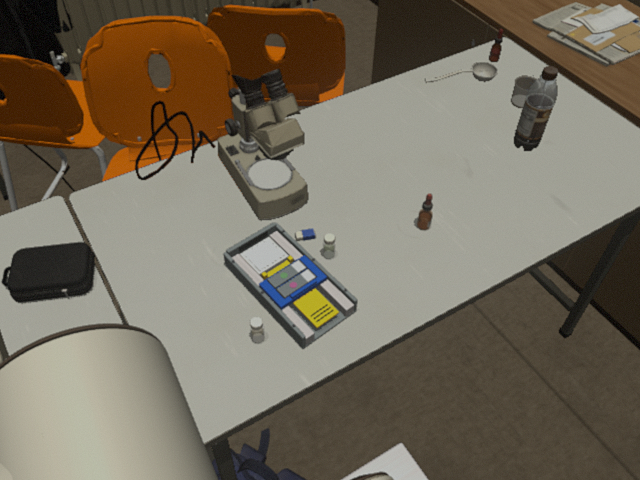

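The top view shows the rail from (262,337) at its open end up to (311,197) at its far end. The blue carrier is at about (287,273), the yellow press pad at (292,313), the vials at (230,302) and (344,249), the eraser at (335,218) and the dropper at (459,268). The scene view agrees.

```bash
cat > h.py <<'E'
import cv2,numpy as np
from bench import arm
def ray(n,uv,z,c=None):
    c=c or arm.get_calibration(n);R=cv2.Rodrigues(c["rvec"])[0];C=-R.T@c["tvec"]
    uv=np.asarray(uv,float).reshape(-1,2)
    d=(R.T@np.linalg.inv(c["K"])@np.c_[uv,np.ones(len(uv))].T).T
    return C+d*((z-C[2])/d[:,2])[:,None]
def proj(n,P):
    c=arm.get_calibration(n);return cv2.projectPoints(np.float64(P).reshape(-1,1,3),c["rvec"],c["tvec"],c["K"],None)[0].reshape(-1,2)
def blobs(im,lo,hi,roi,minA=30):
    m=cv2.inRange(cv2.cvtColor(im,cv2.COLOR_BGR2HSV),lo,hi);k=np.zeros_like(m);x0,y0,x1,y1=roi;k[y0:y1,x0:x1]=255
    cs=cv2.findContours(m&k,cv2.RETR_EXTERNAL,cv2.CHAIN_APPROX_NONE)[0]
    return [c for c in cs if cv2.contourArea(c)>minA]
E
python3 - <<'E'
from h import *
im=cv2.imread("pics/top0.png")
print("rail corners z40",ray("top",[[244,205],[311,197],[329,327],[262,337]],40).round(1).tolist())
for nm,lo,hi,z in(("yel",(22,120,80),(35,255,255),28),("blue",(105,120,60),(125,255,255),42)):
    for c in blobs(im,lo,hi,(230,180,325,350)):
        b=cv2.boxPoints(cv2.minAreaRect(c)); print(nm,cv2.contourArea(c),b.round(1).tolist(),ray("top",b,z).round(1).tolist())
cv2.imwrite("pics/topc.png",cv2.resize(im[185:345,195:355],None,fx=3.75,fy=3.75,interpolation=cv2.INTER_CUBIC))
E
```

```text
rail corners z40 [[627.1, -73.3, 40.0], [642.8, -201.2, 40.0], [397.5, -234.6, 40.0], [379.3, -111.5, 40.0]]
yel 962.5 [[275.6000061035156, 294.0], [303.79998779296875, 290.20001220703125], [308.6000061035156, 326.29998779296875], [280.3999938964844, 330.0]] [[458.6, -134.7, 28.0], [465.7, -187.7, 28.0], [398.7, -196.8, 28.0], [391.8, -144.4, 28.0]]
yel 242.0 [[264.3999938964844, 248.10000610351562], [300.8999938964844, 242.60000610351562], [302.29998779296875, 251.39999389648438], [265.79998779296875, 257.0]] [[545.8, -112.3, 28.0], [556.4, -182.0, 28.0], [539.3, -184.6, 28.0], [528.7, -115.1, 28.0]]
blue 692.0 [[254.5, 259.5], [313.20001220703125, 250.89999389648438], [318.5, 287.20001220703125], [259.79998779296875, 295.79998779296875]] [[522.3, -95.5, 42.0], [538.5, -205.4, 42.0], [470.5, -215.3, 42.0], [454.6, -106.5, 42.0]]
```

View pics/topc.png

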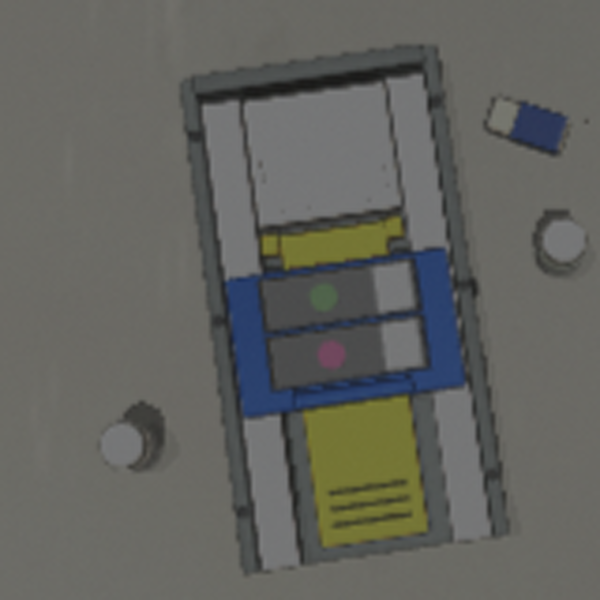

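The crop confirms it: the press pad ribs are at (370,505), the carrier is square on the rail at (345,335), and the far side has the posts and window clear. Rail heading is about 8.3°, with its origin near (512,-154.5).

```bash
cat >> h.py <<'E'
from scipy.spatial.transform import Rotation as Ro
def rel(p0,q0,target,yaw=None):
    R=Ro.from_quat(q0);d=R.inv().apply(np.array(target)-p0)
    out=d.round(1).tolist()
    if yaw is not None:
        y=np.radians(yaw);Rt=Ro.from_matrix(np.array([[np.cos(y),np.sin(y),0],[np.sin(y),-np.cos(y),0],[0,0,-1]]))
        out+=(R.inv()*Rt).as_rotvec().round(4).tolist()
    return out
def railp(x,y=0,z=0,o=(512,-154.5),a=8.3):
    a=np.radians(a);return np.array([o[0]+x*np.cos(a)-y*np.sin(a),o[1]+x*np.sin(a)+y*np.cos(a),z])
E
python3 - <<'E'
from h import *
s=arm.read_state();p=np.array([204.74,590.492,248.312]);q=s["ee_rot"]
print(rel(p,q,[430,200,250]),rel(p,q,railp(-90,0,230),8.3),railp(-90))
E
```

```text
[340.8, 295.1, -1.1] [454.6, 644.6, 19.6, 0.0019, 0.0003, -0.4788] [ 422.94267898 -167.49205809    0.        ]
```

Careful with the scale: shifts go in shares of 750 mm and turns go in shares of pi/2 rad. That gives: 335 mm is 0.4467, 303 mm is 0.404, -0.28 rad is -0.1783.

nudge_tcp --pt "0.0267 0.0227 0 0 0 0" --pt "0.072 0.0627 0 0 0 0" --pt "0.1173 0.1027 0 0 0 0" --pt "0.1627 0.1413 0 0 0 -0.0255" --pt "0.2107 0.1827 0 0 0 -0.0509" --pt "0.2587 0.224 0 0 0 -0.0764" --pt "0.3067 0.2653 0 0 0 -0.1019" --pt "0.3547 0.3067 0 0 0 -0.1273" --pt "0.404 0.3493 0 0 0 -0.1528" --pt "0.4467 0.3867 0 0 0 -0.1783" --jaw 0

```text
clock: 1.1
position: [426.6, 204.5, 248.2]
ee_rot: [1.0, -0.026, -0.0, 0.0]
contact_force: [1.4, -0.1, 1.0]
gripper_width: -0.1
grasp_force: 0.0
```

```bash
python3 - <<'E'
from h import *
s=arm.read_state();print(s["position"],s["ee_rot"],rel(s["position"],s["ee_rot"],railp(-90,0,150),8.3))
E
```

```text
[426.6315833  204.54861878 248.18795808] [ 9.99655633e-01 -2.62408810e-02 -1.60505688e-04  7.85626535e-05] [15.9, 371.7, 98.2, 0.0001, 0.0003, -0.1974]
```

In the tool's units: 371.7 mm is 0.4956, 360 mm is 0.48, -0.197 rad is -0.1254.

nudge_tcp --pt "0.0013 0.0333 0 0 0 0" --pt "0.004 0.0893 0.0133 0 0 -0.0318" --pt "0.0067 0.1467 0.0267 0 0 -0.0637" --pt "0.0093 0.2067 0.0467 0 0 -0.0955" --pt "0.012 0.2667 0.0667 0 0 -0.1254" --pt "0.0147 0.3267 0.0867 0 0 -0.1254" --pt "0.0173 0.3867 0.1067 0 0 -0.1254" --pt "0.02 0.44 0.12 0 0 -0.1254" --pt "0.0212 0.48 0.1307 0 0 -0.1254" --pt "0.0212 0.4956 0.1307 0 0 -0.1254" --jaw 0

```text
clock: 2.1
position: [420.7, -167.3, 148.9]
ee_rot: [0.998, 0.07, -0.002, -0.0]
contact_force: [0.0, 0.0, -0.8]
gripper_width: -0.0
grasp_force: 0.0
```

```bash
python3 - <<'E'
from h import *
s=arm.read_state();print(s["position"],s["ee_rot"],s["contact_force"],rel(s["position"],s["ee_rot"],railp(-90,0,70),8.3))
im=arm.get_image("wrist");cv2.imwrite("pics/w1.png",im)
for n,P in (("pad",railp(-90,0,28)),("end-",railp(-118,0,28)),("tip",s["position"]-[0,0,17])): print(n,proj("wrist",P))
for c in blobs(im,(22,120,80),(35,255,255),(0,0,640,480),200):
    b=cv2.boxPoints(cv2.minAreaRect(c));print(b.round().tolist(),ray("wrist",b,28).round(1).tolist())
E
```

```text
[ 420.74328629 -167.25167544  148.8695083 ] [ 9.97562749e-01  6.97524499e-02 -1.75387150e-03 -2.83684558e-04] [ 0.00564133  0.01401616 -0.80467541] [2.4, 0.6, 78.9, -0.0008, 0.0035, -0.0052]
pad [[317.83223077 237.61361668]]
end- [[317.99704496 276.19616145]]
tip [[316.1510085  310.40622605]]
[[279.0, 180.0], [360.0, 180.0], [360.0, 273.0], [279.0, 273.0]] [[457.9, -137.1, 28.0], [465.2, -189.1, 28.0], [401.7, -200.2, 28.0], [393.8, -144.3, 28.0]]
[[255.0, 17.0], [382.0, 16.0], [382.0, 52.0], [255.0, 53.0]] [[549.3, -112.8, 28.0], [560.2, -185.5, 28.0], [541.7, -189.3, 28.0], [530.5, -114.7, 28.0]]
```

View pics/w1.png

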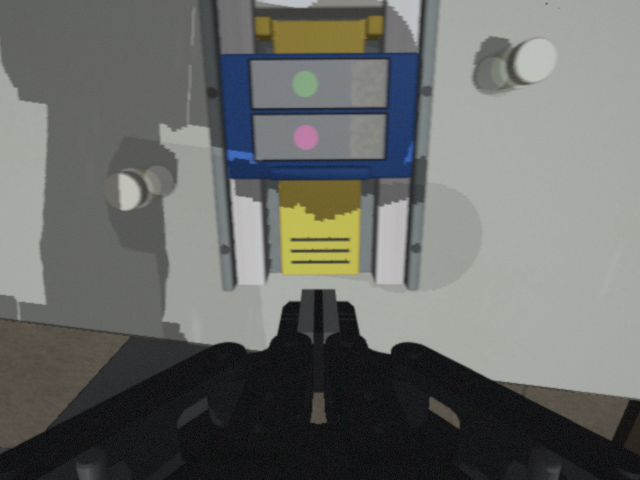

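The wrist view shows the rail straight up the image, the bar end at (319,274), the ribs at rows 239 to 262, and the carrier's rear edge at row 178. The tips are on the centre line.

In the tool's units: 96 mm is 0.128, 94 mm is 0.1253, -0.005 rad is -0.0032.

nudge_tcp --pt "0.0013 0 0.0267 0 0 0" --pt "0.0027 0 0.0733 0 0 -0.0032" --pt "0.004 0.0007 0.1133 0 0 -0.0032" --pt "0.004 0.0007 0.1253 0 0 -0.0032" --pt "0.004 0.0007 0.128 0 0 -0.0032" --pt "0.004 0.0007 0.128 0 0 -0.0032" --jaw 0

```text
clock: 2.75
position: [426.1, -165.0, 55.2]
ee_rot: [0.997, 0.075, 0.001, 0.0]
contact_force: [-0.5, 1.6, 0.4]
gripper_width: 0.0
grasp_force: 0.0
```

```bash
python3 - <<'E'
from h import *
s=arm.read_state();print(s["position"],s["ee_rot"],s["contact_force"],rel(s["position"],s["ee_rot"],railp(-90,0,31),8.3))
E
```

```text
[ 426.0899693  -164.98510294   55.18726852] [9.97212100e-01 7.46150944e-02 7.60089502e-04 1.95765262e-04] [-0.52836774  1.63379743  0.43064714] [-3.5, 2.0, 24.2, 0.0005, -0.0015, 0.0045]
```

In the tool's units: 20 mm is 0.0267, 18 mm is 0.024.

nudge_tcp --pt "-0.002 0.002 0.0053 0 0 0" --pt "-0.002 0.002 0.0107 0 0 0" --pt "-0.002 0.002 0.016 0 0 0" --pt "-0.002 0.002 0.02 0 0 0" --pt "-0.002 0.002 0.024 0 0 0" --pt "-0.002 0.002 0.0267 0 0 0" --pt "-0.002 0.002 0.0267 0 0 0"

```text
clock: 3.45
position: [424.4, -167.1, 34.2]
ee_rot: [0.997, 0.074, 0.0, 0.0]
contact_force: [1.0, -0.1, 2.4]
gripper_width: 0.1
grasp_force: 1.2
```

```bash
python3 - <<'E'
from h import *
s=arm.read_state();print(s["position"],s["ee_rot"],s["contact_force"])
E
```

```text
[ 424.38276705 -167.10310704   34.24027003] [9.97248446e-01 7.41310132e-02 3.43765102e-04 1.03251859e-04] [ 0.95574725 -0.06537447  2.37295425]
```

In the tool's units: 2.5 mm is 0.0033, 1.5 mm is 0.002.

nudge_tcp --pt "0 0 0.002 0 0 0" --pt "0 0 0.0033 0 0 0" --pt "0 0 0.0033 0 0 0"

```text
clock: 3.75
position: [424.4, -167.1, 31.9]
ee_rot: [0.997, 0.074, 0.0, 0.0]
contact_force: [1.5, -0.9, 1.5]
gripper_width: 0.1
grasp_force: 1.3
```

nudge_tcp --pt "0 0 0.0013 0 0 0" --pt "0 0 0.0013 0 0 0" --pt "0 0 0.0013 0 0 0"

```text
clock: 4.05
position: [424.4, -167.1, 31.0]
ee_rot: [0.997, 0.074, 0.001, 0.0]
contact_force: [1.2, -0.7, 3.6]
gripper_width: 0.1
grasp_force: 1.7
```

In the tool's units: 0.7 mm is 0.0009.

nudge_tcp --pt "0 0 0.0009 0 0 0" --pt "0 0 0.0009 0 0 0" --pt "0 0 0.0009 0 0 0"

```text
clock: 4.35
position: [424.3, -167.1, 30.8]
ee_rot: [0.997, 0.074, 0.001, 0.0]
contact_force: [-0.2, 0.1, 8.8]
gripper_width: -0.1
grasp_force: 4.4
```

```bash
python3 - <<'E'
from h import *
s=arm.read_state();p,q=s["position"],s["ee_rot"];print(s["contact_force"])
print(rel(p,q,railp(-65,0,p[2]),8.3),rel(p,q,railp(32,0,p[2]),8.3))
E
```

```text
[-0.17321783  0.13185532  8.77753865]
[23.6, 0.3, 0.0, 0.0004, -0.001, 0.0037] [120.6, 0.6, 0.1, 0.0004, -0.001, 0.0037]
```

Bottomed, since the force jumped to 8.8 N. Next I slide forward with the bar held down.

In the tool's units: 37 mm is 0.0493, 34 mm is 0.0453.

nudge_tcp --pt "0.004 0 0 0 0 0" --pt "0.0107 0 0 0 0 0" --pt "0.0173 0 0 0 0 0" --pt "0.024 0 0 0 0 0" --pt "0.0293 0 0 0 0 0" --pt "0.0333 0 0 0 0 0" --pt "0.0373 0 0 0 0 0" --pt "0.0413 0 0 0 0 0" --pt "0.0453 0 0 0 0 0" --pt "0.0493 0 0 0 0 0"

```text
clock: 5.35
position: [442.6, -163.4, 30.2]
ee_rot: [0.997, 0.072, -0.019, -0.001]
contact_force: [-24.6, -3.9, 38.1]
gripper_width: -0.2
grasp_force: 18.7
```

```bash
python3 - <<'E'
from h import *
print(arm.read_state()["contact_force"])
cv2.imwrite("pics/w2.png",arm.get_image("wrist"))
E
```

```text
[-24.64178942  -3.93111838  38.13403837]
```

View pics/w2.png

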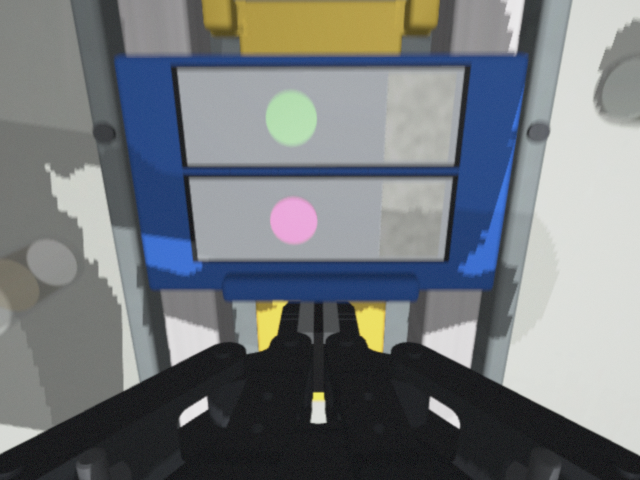

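The wrist view shows the tip at (318,303), right behind the carrier rim at row 290. The tip is dragging on the bar with 38 N down and lagging its command by about 18 mm. I'll ease back and lighten the press.

In the tool's units: -17 mm is -0.0227, -12 mm is -0.016.

nudge_tcp --pt "-0.008 0 0 0 0 0" --pt "-0.016 0 0 0 0 0" --pt "-0.0227 0 0 0 0 0" --pt "-0.0227 0 -0.0007 0 0 0" --pt "-0.0227 0 -0.0009 0 0 0" --pt "-0.0227 0 -0.0009 0 0 0"

```text
clock: 6.0
position: [443.7, -164.1, 30.9]
ee_rot: [0.997, 0.074, -0.0, 0.0]
contact_force: [-0.3, -1.0, 6.1]
gripper_width: -0.1
grasp_force: 3.5
```

nudge_tcp --pt "0 0 -0.0008 0 0 0" --pt "0.0013 0 -0.0011 0 0 0" --pt "0.004 0 -0.0011 0 0 0" --pt "0.0067 0 -0.0011 0 0 0" --pt "0.0067 0 -0.0011 0 0 0"

```text
clock: 6.5
position: [445.4, -163.5, 31.0]
ee_rot: [0.997, 0.074, -0.004, -0.0]
contact_force: [-4.6, -1.7, 7.0]
gripper_width: -0.1
grasp_force: 3.7
```

In the tool's units: -1.5 mm is -0.002, -0.8 mm is -0.0011.

nudge_tcp --pt "0 0 -0.0011 0 0 0" --pt "0 0 -0.002 0 0 0" --pt "0 0 -0.002 0 0 0"

```text
clock: 6.8
position: [448.1, -163.3, 32.8]
ee_rot: [0.997, 0.074, -0.001, -0.0]
contact_force: [-2.1, -0.0, 2.3]
gripper_width: 0.1
grasp_force: 1.3
```

nudge_tcp --pt "0.0013 0 0 0 0 0" --pt "0.0027 0 0 0 0 0" --pt "0.0053 0 0 0 0 0" --pt "0.008 0 0 0 0 0" --pt "0.008 0 0 0 0 0"

```text
clock: 7.3
position: [452.9, -162.6, 32.8]
ee_rot: [0.997, 0.074, -0.002, -0.0]
contact_force: [-5.9, -0.8, 3.8]
gripper_width: -0.2
grasp_force: 2.8
```

In the tool's units: 15 mm is 0.02, 12 mm is 0.016.

nudge_tcp --pt "0.004 0 0.0003 0 0 0" --pt "0.008 0 0.0003 0 0 0" --pt "0.012 0 0.0003 0 0 0" --pt "0.016 0 0.0003 0 0 0" --pt "0.02 0 0.0003 0 0 0" --pt "0.02 0 0.0003 0 0 0"

```text
clock: 7.9
position: [468.0, -160.3, 32.5]
ee_rot: [0.997, 0.074, -0.002, -0.0]
contact_force: [-4.5, -0.5, 2.9]
gripper_width: 0.2
grasp_force: 2.7
```

```bash
python3 - <<'E'
from h import *
cv2.imwrite("pics/w3.png",arm.get_image("wrist"))
E
```

```text
(no output)
```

View pics/w3.png

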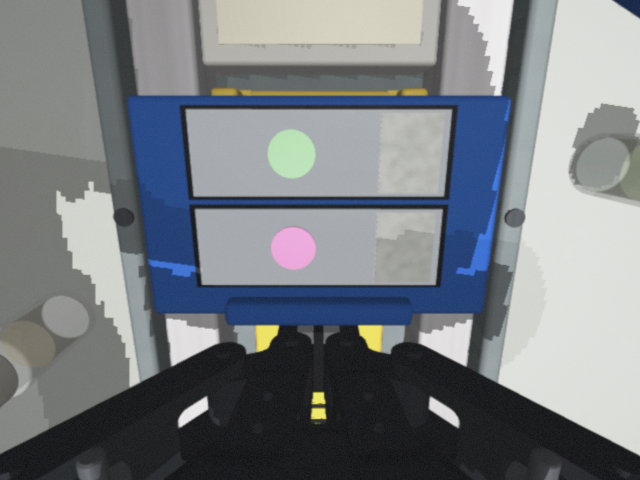

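The carrier is square, and its front edge at row 97 is now over the lowered posts at (225,92) and (415,92). I keep pushing.

In the tool's units: 40 mm is 0.0533, 36 mm is 0.048.

nudge_tcp --pt "0.0053 0 0 0 0 0" --pt "0.0107 0 0 0 0 0" --pt "0.016 0 0 0 0 0" --pt "0.0213 0 0 0 0 0" --pt "0.0267 0 0 0 0 0" --pt "0.032 0 0 0 0 0" --pt "0.0373 0 0 0 0 0" --pt "0.0427 0 0 0 0 0" --pt "0.048 0 0 0 0 0" --pt "0.0533 0 0 0 0 0"

```text
clock: 8.95
position: [509.3, -154.3, 32.9]
ee_rot: [0.997, 0.074, 0.0, -0.0]
contact_force: [-4.8, 0.4, 0.8]
gripper_width: -0.1
grasp_force: 2.3
```

In the tool's units: 30 mm is 0.04, 29 mm is 0.0387.

nudge_tcp --pt "0.0053 0 0 0 0 0" --pt "0.0107 0 0 0 0 0" --pt "0.016 0 0 0 0 0" --pt "0.0213 0 0 0 0 0" --pt "0.0267 0 0 0 0 0" --pt "0.032 0 0 0 0 0" --pt "0.036 0 0 0 0 0" --pt "0.0387 0 0 0 0 0" --pt "0.04 0 0 0 0 0"

```text
clock: 9.85
position: [538.7, -149.9, 33.0]
ee_rot: [0.997, 0.074, -0.0, 0.0]
contact_force: [-4.8, -1.3, 2.7]
gripper_width: -0.1
grasp_force: 2.7
```

```bash
python3 - <<'E'
from h import *
s=arm.read_state();print(s["contact_force"],s["position"])
cv2.imwrite("pics/w4.png",arm.get_image("wrist"))
E
```

```text
[-4.75314806 -1.30389437  2.70833272] [ 538.74118508 -149.89930315   32.96709276]
```

View pics/w4.png

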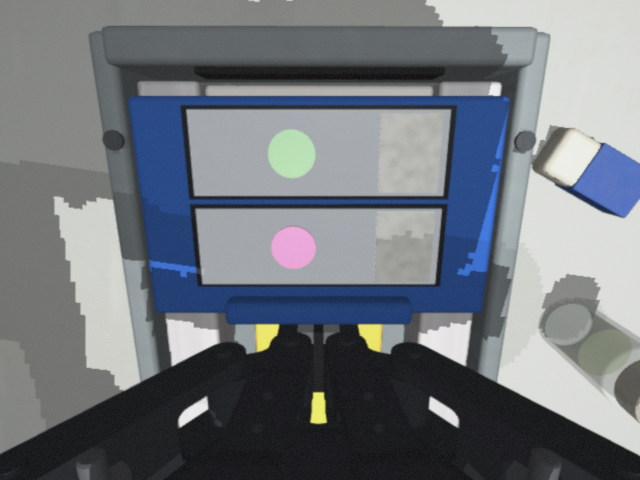

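The carrier's front edge is at row 97 and the bumper at row 75, about 6 mm to go, square. I creep until the force rises.

In the tool's units: 4.5 mm is 0.006, 3 mm is 0.004.

nudge_tcp --pt "0.002 0 0 0 0 0" --pt "0.004 0 0 0 0 0" --pt "0.006 0 0 0 0 0" --pt "0.006 0 0 0 0 0"

```text
clock: 10.3
position: [543.5, -149.2, 33.0]
ee_rot: [0.997, 0.074, 0.0, 0.0]
contact_force: [-2.9, -0.6, 2.0]
gripper_width: 0.2
grasp_force: 2.1
```

nudge_tcp --pt "0.0013 0 0 0 0 0" --pt "0.0027 0 0 0 0 0" --pt "0.0027 0 0 0 0 0"

```text
clock: 10.6
position: [543.9, -149.1, 33.0]
ee_rot: [0.997, 0.074, -0.001, -0.0]
contact_force: [-7.8, -0.5, 5.8]
gripper_width: 0.5
grasp_force: 4.8
```

In the tool's units: 2.5 mm is 0.0033, 1 mm is 0.0013.

nudge_tcp --pt "0.0013 0 0 0 0 0" --pt "0.0033 0 0 0 0 0" --pt "0.0033 0 0 0 0 0"

```text
clock: 10.9
position: [543.9, -149.1, 33.0]
ee_rot: [0.997, 0.074, -0.004, -0.0]
contact_force: [-11.9, -1.5, 10.2]
gripper_width: 0.1
grasp_force: 7.8
```

```bash
python3 - <<'E'
from h import *
cv2.imwrite("pics/w5.png",arm.get_image("wrist")[0:340])
E
```

```text
(no output)
```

View pics/w5.png

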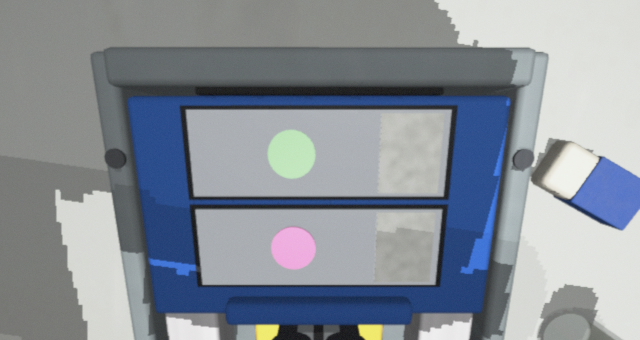

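The carrier is home: its front edge meets the bumper at row 95, it no longer moves, and the force is rising. I back off slightly, then lift.

In the tool's units: -7 mm is -0.0093, -6 mm is -0.008.

nudge_tcp --pt "-0.0027 0 0 0 0 0" --pt "-0.0053 0 0 0 0 0" --pt "-0.008 0 0 0 0 0" --pt "-0.0093 0 0 0 0 0" --pt "-0.0093 0 0 0 0 0"

```text
clock: 11.45
position: [543.3, -149.5, 33.9]
ee_rot: [0.997, 0.075, 0.003, 0.0]
contact_force: [0.9, 0.3, 2.4]
gripper_width: -0.1
grasp_force: 1.2
```

nudge_tcp --pt "0 0 -0.004 0 0 0" --pt "0 0 -0.0093 0 0 0" --pt "0 0 -0.0147 0 0 0" --pt "0 0 -0.02 0 0 0" --pt "0 0 -0.0333 0 0 0" --pt "0 0 -0.06 0 0 0" --pt "-0.0133 0 -0.1 0 0 0" --pt "-0.04 0 -0.14 0 0 0" --pt "-0.08 0 -0.16 0 0 0" --pt "-0.12 0 -0.1733 0 0 0"

```text
clock: 12.45
position: [450.7, -163.0, 164.5]
ee_rot: [0.997, 0.074, 0.001, 0.0]
contact_force: [-0.3, -0.1, 0.9]
gripper_width: -0.0
grasp_force: 0.0
```

nudge_tcp --pt "-0.0533 0 -0.0133 0 0 0" --pt "-0.1067 0 -0.0267 0 0 0" --pt "-0.1067 0 -0.0267 0 0 0" --pt "-0.1067 0 -0.0267 0 0 0"

```text
clock: 12.85
position: [371.9, -174.9, 183.8]
ee_rot: [0.997, 0.074, 0.001, 0.0]
contact_force: [0.3, 0.4, 0.1]
gripper_width: 0.1
grasp_force: 0.0
```

```bash
python3 - <<'E'
from h import *
cv2.imwrite("pics/w6.png",arm.get_image("wrist"));im=arm.get_image("top")
for c in blobs(im,(105,120,60),(125,255,255),(230,180,325,350)):
    b=cv2.boxPoints(cv2.minAreaRect(c));print(ray("top",b,42).round(1).tolist())
E
```

```text
[[614.2, -81.6, 42.0], [630.6, -191.4, 42.0], [562.0, -201.4, 42.0], [546.0, -92.7, 42.0]]
```

View pics/w6.png

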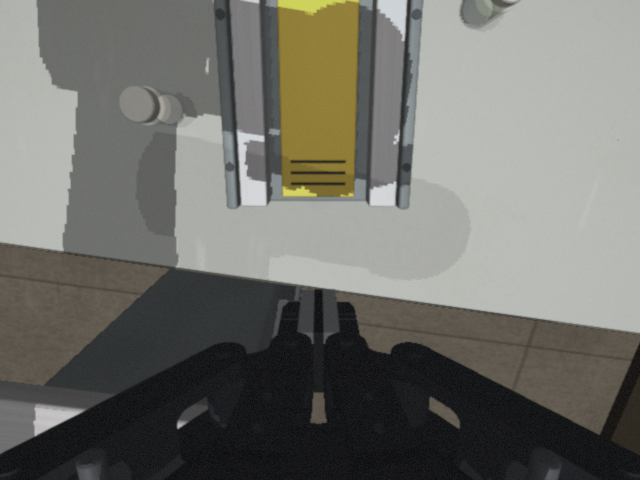

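The wrist view shows the empty bar and trough. One crop from the fixed cameras will confirm the end state.

```bash
python3 - <<'E'
from h import *
a=arm.get_image("scene")[205:355,210:370];b=arm.get_image("top")[185:345,205:365]
f=lambda i:cv2.resize(i,(400,400),interpolation=cv2.INTER_CUBIC)
cv2.imwrite("pics/end.png",np.hstack([f(a),f(b)]))
E
```

```text
(no output)
```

View pics/end.png

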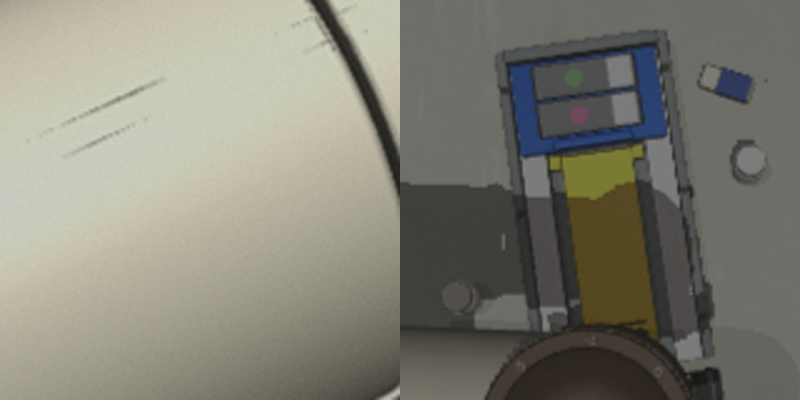

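In the top view (right half) the carrier sits against the end wall. The posts are free just behind it at (555,163) and (640,150), and the bystanders in view look in place. The arm blocks the scene view.

```bash
python3 -c "
from bench import arm
print(arm.job_done())"
```

```text
the job is handed in; nothing more can be done
None
```

I pushed the carrier home against the end wall, released the stop and handed the job in at about 13 s; the stop's posts show clear behind the carrier in the top view, but I did not measure that it sprang fully up.

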